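# Set out the tea canisters by size on the cooper's display plank

## Task

Set the four lidded wooden tea canisters out for sale on the display plank: upright, one in the middle of each cork pad, in order of size, with the largest on the pad next to the wooden pail and stepping down to the smallest beside the green tin. Set each one down gently rather than dropping it, never tip one over, and leave the pail and the tin where they stand.

Things in the scene. Friction and masses are not known exactly. Their poses are not given: they have to be found in the camera images.
- canister_smallest: The smallest of four tea canisters: upright cylinder of pale staves, two thin brass hoops, flat dark wooden lid (fixed tight) with a brass knob in its middle, 14 mm across, 10 mm high. 44 mm across, straight sides, 54 mm high to the lid's top, 64 mm with the knob. Under 0.25 kg. Loose, on the bench. Origin: centre of its underside; z up its axis.
- canister_second: The second smallest of four tea canisters: upright cylinder of pale staves, two thin brass hoops, flat dark wooden lid (fixed tight) with a brass knob in its middle, 14 mm across, 10 mm high. 51 mm across, straight sides, 74 mm high to the lid's top, 84 mm with the knob. Under 0.25 kg. Loose, on the bench. Origin: centre of its underside; z up its axis.
- canister_third: The second largest of four tea canisters: upright cylinder of pale staves, two thin brass hoops, flat dark wooden lid (fixed tight) with a brass knob in its middle, 14 mm across, 10 mm high. 58 mm across, straight sides, 96 mm high to the lid's top, 106 mm with the knob. Under 0.25 kg. Loose, on the bench. Origin: centre of its underside; z up its axis.
- canister_largest: The largest of four tea canisters: upright cylinder of pale staves, two thin brass hoops, flat dark wooden lid (fixed tight) with a brass knob in its middle, 14 mm across, 10 mm high. 65 mm across, straight sides, 120 mm high to the lid's top, 130 mm with the knob. Under 0.25 kg. Loose, on the bench. Origin: centre of its underside; z up its axis.
- pad_1: Round cork pad, 80 mm across, 3 mm thick, the leftmost (+y) of the row of four, about 98 mm apart, fixed midway across the brown display plank (fixed; 18 mm thick, 170 mm deep, 800 mm long, flat on the bench). Origin: centre of the pad's underside, on the plank's top; z up, y along the plank.
- pad_2: Round cork pad, 80 mm across, 3 mm thick, second from the left (+y) of the row of four, about 98 mm apart, fixed midway across the brown display plank (fixed; 18 mm thick, 170 mm deep, 800 mm long, flat on the bench). Origin: centre of the pad's underside, on the plank's top; z up, y along the plank.
- pad_3: Round cork pad, 80 mm across, 3 mm thick, third from the left (+y) of the row of four, about 98 mm apart, fixed midway across the brown display plank (fixed; 18 mm thick, 170 mm deep, 800 mm long, flat on the bench). Origin: centre of the pad's underside, on the plank's top; z up, y along the plank.
- pad_4: Round cork pad, 80 mm across, 3 mm thick, the rightmost (-y) of the row of four, about 98 mm apart, fixed midway across the brown display plank (fixed; 18 mm thick, 170 mm deep, 800 mm long, flat on the bench). Origin: centre of the pad's underside, on the plank's top; z up, y along the plank.
- pail: Open pail of pale staves with two brass hoops and a folded-down thin brass bail, 160 mm across the rim, 136 mm at the foot, 120 mm high. Stands loose on the plank beyond one end of the row of pads (either end), about 160 mm from the nearest pad's centre. Origin: centre of its underside; z up.
- tin: Round green tin with a steel lid, 75 mm across and 88 mm high. Stands loose on the plank beyond the other end of the row of pads. Origin: centre of its underside; z up.

How it is judged:
By the outcome, as a careful person would: the job done as asked, in the order asked, and still so for the second after the job is handed in, with the robot touching nothing.
It also fails if it takes over 99 s, if anything falls off the work surface, if the arm or the gripper's body presses on something with over 40 N, if the wrist force passes 120 N, or if a joint passes its speed limit or range.

## Robot

A 7-joint arm with a two-finger parallel gripper is mounted at the origin on the work surface. World frame = base frame: x ahead of the robot, y to its left, z up, the work surface at z = 0. Lengths are in m, angles in rad, forces in N, time in s.
With the tool pointing down it reaches from about 0.425 to 0.95 m from the base axis. Payload 16.7 kg.
Tool frame: the origin (TCP) lies midway between the tips of the shut fingers; the grasp point (between the pads) lies arm.grasp_offset behind it (arm.grasp_offset is the distance from the TCP to the grasp point, in m); z points along the fingers, y is the line along which they close (so a half turn about z gives the same grasp; the last joint's range is limited). The gripper opens to 94 mm and grips with 3 to 60 N. Pads are 16 mm wide; open, the fingers measure 119 mm over their backs; the gripper's body (75 mm by 177 mm) begins 78 mm behind the grasp point.
Start: joints at [-1.254, 0.426, 0.074, 1.606, -0.034, 1.111, -0.067], TCP at [0.304, 0.603, 0.184] pointing down, gripper open.
Joint ranges: [-2.85, 2.85], [-0.5, 2.14], [-1.23, 1.37], [0.21, 2.46], [-1.02, 4.16], [0.16, 2.05], [-2.73, 2.73]. Speed limits (rad/s): [1.89, 1.89, 2.39, 2.39, 3.01, 3.01, 3.01].

## Interface

Orientations are given as a unit quaternion [w, x, y, z].
In Python, from rig import arm gives the robot as it stands. The module is installed in compiled form; this text tells all that it offers.
- The arm moves only by the shell command python3 -m crank 'ROWS'. ROWS is a JSON object whose one key "plan" holds a list of rows, each an object with "delta_pos": the shift along the tool's x, y, z in cm, a list of three; "angular": the turn, a rotation vector about the tool's x, y, z in rad, a list of three; "claw": the finger opening in cm, from 0 to 9.4. A call has 1 to 10 rows; each row shifts and turns the commanded pose from where the row before left it, along the tool's axes as they then stand; what a row does not reach is not made up. A row lasts 1/12 s, in which the tool goes at most 41.7 mm and 7.16 degrees, less where a joint would pass 70% of its speed; a pose out of reach is approached as far as the arm can. A call with a gripper value outside its range is refused whole. The fingers move at their own pace and stop on an object; the grip force is fixed at half the most. Time passes only in rows, so rows that do not move let the fingers close. It gives the time, the measured TCP pose, the force, the opening and the grip force at its end, in the units of the state.
- arm.state(): the state, without advancing time (a new reading comes with each control period).
- arm.get_image(name): name is "scene" or "top" or "wrist"; returns a dict with "frame" (480x640x3 uint8, red, green, blue), "K" (3x3 intrinsics, pixels), "world_to_cam" (4x4, takes a point from world to camera coordinates); the wrist camera has in their place "tool_from_camera" (4x4, takes a point from camera to tool coordinates, whose origin is the TCP and whose axes are the flange's). Camera axes: x right, y down, z forward; pixel columns grow to the right and rows downward; lengths in m; the calibration is good to about 2 mm. A picture is of the moment at which its call begins: read the wrist's pose just before it. There is no depth.
- arm.hand_in(): hands the job in; it is judged then, once.
Trained networks look in a picture, given as the dict that the camera call returned (one of the last four; its "shot" number tells which), for a name from the list of things; names that differ only in an ending like _2 or _b are one class to them, and where a whole thing is asked for, a point or a joint stands for the part that bears it (a point fixed in the world has none). Each returns a list of dicts, best first, with "p" (0 to 1); they miss things now and then, are a little off and sometimes report something else, mostly with a low value. They report only what shows in the picture. A call takes as long as a camera call.
- arm.recognise(picture, label): "centre" ([column, row] in pixels, amid what is visible of it).
- arm.spot_point(picture, label): "centre" ([column, row] in pixels: a listed point, or the origin of a listed thing).
The state is a dict: "clock": time; "joint_positions": joint angles; "joint_velocities": joint speeds; "effort": joint torques, N m; "tcp_pos": TCP position; "tool_rot": TCP orientation; "force": force on the tool from outside, world axes, zero at the start; "ft_torque": the same for the moment, N m; "finger_gap": finger opening in m; "finger_force": force on a finger pad.
Only numpy, scipy, OpenCV 4.12 (cv2) and the standard library are available. Lean on these libraries where they do the work, as an engineer would, in place of code of your own. Each camera call takes 0.05 s, during which the arm holds its last target. There are 200 camera calls.

## Working session

There is one attempt and no reset: what is moved stays moved. The work goes in short steps, Python scripts to look and compute and a shell command to move; the robot and the scene stay as the last step left them, time stands still between calls to the robot, and variables do not carry over. Pictures are saved under pics/ and viewed, at most 14 in all, crops included, and the job is handed in when it is done.

```bash
mkdir -p pics; python3 - <<'E'
from rig import arm
import cv2,numpy as np
print(arm.state()['tcp_pos'],arm.state()['tool_rot'],arm.grasp_offset)
for n in ('top','scene'):
    im=arm.get_image(n); cv2.imwrite(f'pics/{n}0.png',im['frame'][:,:,::-1])
    print(n,im['K'].tolist(),np.round(im['world_to_cam'],4).tolist())
    for l in ('canister_smallest','canister_second','canister_third','canister_largest','pad_1','pail','tin'):
        print(l,[(np.round(d['centre']).tolist(),round(d['p'],2)) for d in arm.spot_point(im,l)])
E
```

```text
[0.30359807 0.60235994 0.18286721] [-1.08617692e-04  2.31307392e-01  9.72880510e-01 -6.25436836e-04] 0.0188
top [[465.8867117008, 0.0, 321.99562624052135], [0.0, 465.8867117008, 233.79741022068612], [0.0, 0.0, 1.0]] [[0.028, -0.9995, -0.0122, 0.0206], [-0.9958, -0.0268, -0.0877, 0.5803], [0.0873, 0.0146, -0.9961, 0.9658], [0.0, 0.0, 0.0, 1.0]]
canister_smallest [([476.0, 301.0], 0.84)]
canister_second [([304.0, 298.0], 0.72), ([278.0, 199.0], 0.34)]
canister_third [([198.0, 288.0], 0.91)]
canister_largest [([364.0, 288.0], 0.84)]
pad_1 [([282.0, 198.0], 0.93), ([324.0, 202.0], 0.83), ([418.0, 218.0], 0.71), ([374.0, 210.0], 0.7)]
pail [([213.0, 182.0], 0.59)]
tin [([489.0, 222.0], 0.79), ([373.0, 211.0], 0.71)]
scene [[532.4030330302104, 0.0, 320.15417681281224], [0.0, 532.4030330302104, 244.4044599779634], [0.0, 0.0, 1.0]] [[-0.895, 0.4458, 0.0133, 0.5049], [0.3304, 0.6828, -0.6517, -0.1598], [-0.2996, -0.5789, -0.7584, 1.2411], [0.0, 0.0, 0.0, 1.0]]
canister_smallest [([306.0, 155.0], 0.94)]
canister_second [([390.0, 261.0], 0.85)]
canister_third [([447.0, 361.0], 0.97), ([350.0, 223.0], 0.27)]
canister_largest [([349.0, 223.0], 0.92)]
pad_1 [([272.0, 238.0], 0.91), ([310.0, 317.0], 0.88), ([262.0, 208.0], 0.66)]
pail [([334.0, 395.0], 0.62)]
tin [([238.0, 162.0], 0.59)]
```

View pics/top0.png

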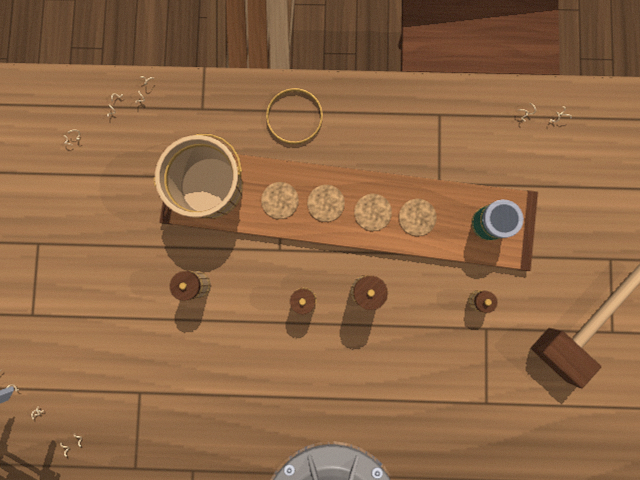

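View pics/scene0.png

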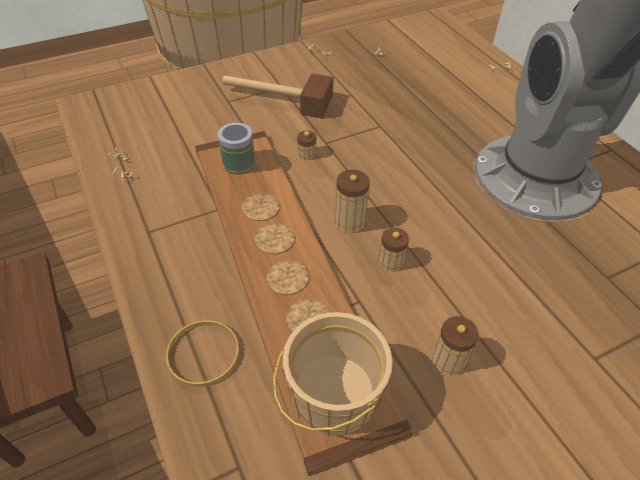

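The top view shows knobs at about (183,286) third, (302,302) second, (371,293) largest and (487,302) smallest. The pads are at (280,201), (326,203), (373,212) and (417,217), and the pail is on the left (+y). So the largest goes on pad_1 and the smallest on pad_4.

```bash
cat > h.py <<'E'
import cv2,numpy as np
def ray(im,px,z):
    K,T=im['K'],np.array(im['world_to_cam']);R,t=T[:3,:3],T[:3,3]
    c=-R.T@t; d=R.T@np.linalg.inv(K)@np.array([px[0],px[1],1.]); return c+d*(z-c[2])/d[2]
def proj(im,p):
    T=np.array(im['world_to_cam']);q=im['K']@(T[:3,:3]@np.array(p)+T[:3,3]);return q[:2]/q[2]
def knob(im,px,r=11):
    h=cv2.cvtColor(im['frame'],cv2.COLOR_RGB2HSV).astype(int)
    m=(h[...,1]>130)&(h[...,2]>150)
    y,x=np.nonzero(m); s=np.hypot(x-px[0],y-px[1])<r
    return (np.array([x[s].mean(),y[s].mean()]) if s.sum()>3 else None),s.sum()
E
python3 - <<'E'
from rig import arm
from h import *
im={n:arm.get_image(n) for n in('top','scene')}
K={'third':[(183,286),(461,328),.101],'second':[(302,302),(396,235),.079],'largest':[(371,293),(353,178),.125],'smallest':[(487,302),(307,133),.059]}
for k,(a,b,z) in K.items():
    for n,p in(('top',a),('scene',b)):
        c,m=knob(im[n],p,8); print(k,n,m,None if c is None else (np.round(c,1),np.round(ray(im[n],c,z)[:2],4)))
P={'top':[(280,201),(326,203),(373,212),(417,217)],'scene':[(308,317),(288,278),(275,239),(261,207)]}
for n in P:
    f=cv2.GaussianBlur(im[n]['frame'],(5,5),0); h=cv2.cvtColor(f,cv2.COLOR_RGB2LAB).astype(float)
    H=cv2.cvtColor(f,cv2.COLOR_RGB2HSV)
    for i,p in enumerate(P[n]):
        col=np.median(h[p[1]-6:p[1]+7,p[0]-6:p[0]+7].reshape(-1,3),0)
        # plank reference: between pads
        m=np.zeros(h.shape[:2],np.uint8); 
        m[(H[...,2]>150)|((H[...,1]<125)&(H[...,2]>110))]=255
        yy,xx=np.mgrid[:480,:640]; m[np.hypot(xx-p[0],yy-p[1])>25]=0
        m=cv2.morphologyEx(m,cv2.MORPH_CLOSE,np.ones((5,5)));m=cv2.morphologyEx(m,cv2.MORPH_OPEN,np.ones((7,7)))
        cs=cv2.findContours(m,0,2)[0]; 
        if not cs: print('none');continue
        e=cv2.fitEllipse(max(cs,key=cv2.contourArea)); print(n,i+1,np.round(e[0],1),np.round(e[1],1),np.round(ray(im[n],e[0],.021),4)[:2])
    for d in sorted(arm.spot_point(im[n],'pad_1'),key=lambda d:d['centre'][0]): print('  net',np.round(ray(im[n],d['centre'],.018),3)[:2],round(d['p'],2))
s=cv2.resize(im['top']['frame'][130:330,150:510],None,fx=2.2,fy=2.2)
cv2.imwrite('pics/c.png',s[:,:,::-1])
E
```

```text
third top 32 (array([182.2, 285.4]), array([0.4644, 0.3057]))
third scene 47 (array([460.9, 327.9]), array([0.4644, 0.3013]))
second top 35 (array([301.9, 301.1]), array([0.4394, 0.0719]))
second scene 28 (array([395.3, 233.8]), array([0.4394, 0.0674]))
largest top 36 (array([370.8, 292.3]), array([ 0.4622, -0.0603]))
largest scene 27 (array([352.7, 176.9]), array([ 0.4625, -0.0646]))
smallest top 32 (array([488. , 301.5]), array([ 0.4483, -0.3034]))
smallest scene 16 (array([306. , 132.5]), array([ 0.4482, -0.3084]))
top 1 [280. 201.] [49.1 49.2] [0.6483 0.1289]
top 2 [326. 203.] [49.2 49.2] [0.6466 0.0298]
top 3 [373. 212.] [49.2 49.2] [ 0.6297 -0.0714]
top 4 [417. 217.] [49.2 49.2] [ 0.6214 -0.1656]
  net [0.656 0.132] 0.87
  net [0.65  0.033] 0.83
  net [ 0.615 -0.16 ] 0.84
scene 1 [308. 317.] [49.  49.2] [0.6529 0.1288]
scene 2 [288. 278.] [49.2 49.2] [0.6493 0.0334]
scene 3 [275. 239.] [49.2 49.2] [ 0.6325 -0.0679]
scene 4 [261. 207.] [49.2 49.2] [ 0.6234 -0.1641]
  net [ 0.622 -0.163] 0.57
  net [ 0.64  -0.076] 0.77
  net [0.647 0.029] 0.76
```

```bash
cat > pads.py <<'E'
from rig import arm
from h import *
P={'top':[(280,201),(326,203),(373,212),(417,217)],'scene':[(308,317),(288,278),(275,239),(261,207)]}
out={}
for n in P:
    im=arm.get_image(n); f=cv2.cvtColor(cv2.GaussianBlur(im['frame'],(5,5),0),cv2.COLOR_RGB2LAB).astype(float)
    yy,xx=np.mgrid[:480,:640]
    wp=[ray(im,p,.021) for p in P[n]]
    def rel(c): # world dist of pixels to c on pad plane
        K,T=im['K'],np.array(im['world_to_cam']);R,t=T[:3,:3],T[:3,3];o=-R.T@t
        d=np.stack([xx,yy,np.ones_like(xx)],-1)@np.linalg.inv(K).T@R
        s=(c[2]-o[2])/d[...,2]; return o[0]+d[...,0]*s,o[1]+d[...,1]*s
    X,Y=rel(wp[0])
    for i,c in enumerate(wp):
        for it in range(4):
            D=np.hypot(X-c[0],Y-c[1]); a=f[D<.028]; b=f[(D>.048)&(D<.056)]
            w=np.linalg.solve(np.cov(a.T)+np.cov(b.T),a.mean(0)-b.mean(0)); th=w@(np.median(a,0)+np.median(b,0))/2
            m=((f@w>th)&(D<.058)).astype(np.uint8)
            if n=='scene' and i==0: m[yy>318]=0
            best=max(((m[(q:=np.hypot(X-x,Y-y)<.040)].sum()-.5*q.sum(),x,y) for x in c[0]+np.arange(-.012,.0121,.001) for y in c[1]+np.arange(-.012,.0121,.001)))
            c=np.array([best[1],best[2],.021])
        print(n,i+1,np.round(c[:2],4)); out[n,i]=c[:2]
    Q=np.array([out[n,i] for i in range(4)]); print(np.linalg.norm(np.diff(Q,axis=0),axis=1), np.polyfit(Q[:,1],Q[:,0],1))
E
python3 pads.py
```

```text
top 1 [0.6504 0.131 ]
top 2 [0.6466 0.0308]
top 3 [ 0.6297 -0.0704]
top 4 [ 0.6214 -0.1656]
[0.10022045 0.10264837 0.09554206] [0.10457573 0.63897973]
scene 1 [0.647  0.1209]
scene 2 [0.6493 0.0304]
scene 3 [ 0.6325 -0.0709]
scene 4 [ 0.6244 -0.1661]
[0.09049929 0.10269204 0.0955875 ] [0.08868201 0.6401879 ]
```

```bash
python3 -m crank '{"plan":[{"delta_pos":[0,0,-1],"angular":[0,0,0.12],"claw":9.4},{"delta_pos":[0,0,-2],"angular":[0,0,0.12],"claw":9.4},{"delta_pos":[0,0,-2],"angular":[0,0,0.12],"claw":9.4},{"delta_pos":[0,0,-2],"angular":[0,0,0.12],"claw":9.4},{"delta_pos":[0,0,-1],"angular":[0,0,0.12],"claw":9.4},{"delta_pos":[0,0,0],"angular":[0,0,0.12],"claw":9.4},{"delta_pos":[0,0,0],"angular":[0,0,0.12],"claw":9.4},{"delta_pos":[0,0,0],"angular":[0,0,0.12],"claw":9.4},{"delta_pos":[0,0,0],"angular":[0,0,0.12],"claw":9.4},{"delta_pos":[0,0,0],"angular":[0,0,0.03],"claw":9.4}]}'
```

```text
clock: 1.93
tcp_pos: [0.3037, 0.6028, 0.2636]
tool_rot: [0.0, 0.712, 0.702, 0.0]
force: [0.1, 0.6, -0.6]
finger_gap: 0.0939
finger_force: 0.0
```

```bash
python3 -m crank '{"plan":[{"delta_pos":[-3.5,1.8,-0.4],"angular":[0,0,0],"claw":9.4},{"delta_pos":[-3.5,1.8,-0.4],"angular":[0,0,0],"claw":9.4},{"delta_pos":[-3.5,1.8,-0.4],"angular":[0,0,0],"claw":9.4},{"delta_pos":[-3.5,1.8,-0.4],"angular":[0,0,0],"claw":9.4},{"delta_pos":[-3.5,1.8,-0.4],"angular":[0,0,0],"claw":9.4},{"delta_pos":[-3.5,1.8,-0.4],"angular":[0,0,0],"claw":9.4},{"delta_pos":[-3.5,1.8,-0.4],"angular":[0,0,0],"claw":9.4},{"delta_pos":[-3.5,1.8,-0.4],"angular":[0,0,0],"claw":9.4},{"delta_pos":[-3.5,1.8,-0.4],"angular":[0,0,0],"claw":9.4},{"delta_pos":[-3.5,1.8,-0.4],"angular":[0,0,0],"claw":9.4}]}'
python3 -m crank '{"plan":[{"delta_pos":[-3.5,1.2,0],"angular":[0,0,0],"claw":9.4},{"delta_pos":[-3.5,1.2,0],"angular":[0,0,0],"claw":9.4},{"delta_pos":[-3.5,1.2,0],"angular":[0,0,0],"claw":9.4},{"delta_pos":[-3.5,1.2,0],"angular":[0,0,0],"claw":9.4},{"delta_pos":[-3.5,1.2,0],"angular":[0,0,0],"claw":9.4},{"delta_pos":[-3.5,1.2,0],"angular":[0,0,0],"claw":9.4},{"delta_pos":[-3.5,1.2,0],"angular":[0,0,0],"claw":9.4},{"delta_pos":[-1.5,0.6,0],"angular":[0,0,0],"claw":9.4},{"delta_pos":[0,0,0],"angular":[0,0,0],"claw":9.4},{"delta_pos":[0,0,0],"angular":[0,0,0],"claw":9.4}]}'
python3 - <<'E'
from rig import arm
from h import *
s=arm.state(); im=arm.get_image('wrist'); print(s['tcp_pos'],s['tool_rot'],s['clock']); print(np.round(im['tool_from_camera'],4).tolist(),np.round(im['K'],1).tolist())
cv2.imwrite('pics/w0.png',im['frame'][:,:,::-1])
E
```

```text
clock: 2.77
tcp_pos: [0.4821, 0.2498, 0.3041]
tool_rot: [-0.0, 0.709, 0.705, 0.0]
force: [0.8, 0.6, 0.4]
finger_gap: 0.0942
finger_force: 0.0
clock: 3.6
tcp_pos: [0.5701, -0.0098, 0.3035]
tool_rot: [0.0, 0.71, 0.704, -0.0]
force: [-0.1, 0.5, -0.3]
finger_gap: 0.0939
finger_force: 0.0
[ 0.57012825 -0.00982169  0.3035277 ] [ 3.34151791e-05  7.09984811e-01  7.04216978e-01 -1.22299619e-04] 3.6
[[-0.0003, -0.9663, -0.2574, 0.0743], [1.0, -0.0005, 0.0007, 0.0001], [-0.0008, -0.2574, 0.9663, -0.2001], [0.0, 0.0, 0.0, 1.0]] [[367.1, 0.0, 315.7], [0.0, 367.1, 244.0], [0.0, 0.0, 1.0]]
```

View pics/w0.png

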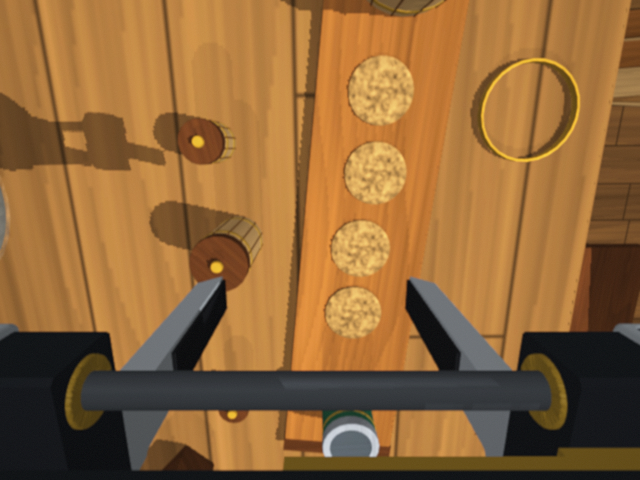

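The wrist view shows the pads at (381,90), (375,172), (360,247) and (353,312). The second's knob is at (198,142), the largest's at (217,267) and the smallest's at (232,413). I'll fit the pads from this image.

```bash
cat > wr.py <<'E'
from rig import arm
from h import *
from scipy.spatial.transform import Rotation as Rn
def wrist():
    s=arm.state(); im=dict(arm.get_image('wrist')); T=np.eye(4); q=s['tool_rot']; T[:3,:3]=Rn.from_quat([q[1],q[2],q[3],q[0]]).as_matrix(); T[:3,3]=s['tcp_pos']
    im['world_to_cam']=np.linalg.inv(T@np.array(im['tool_from_camera'])); return im
E
python3 - <<'E'
from wr import *
im=wrist()
H=cv2.cvtColor(cv2.GaussianBlur(im['frame'],(7,7),0),cv2.COLOR_RGB2HSV).astype(int)
for p in [(381,90),(375,172),(360,247),(353,312)]:
    yy,xx=np.mgrid[:480,:640];D=np.hypot(xx-p[0],yy-p[1])
    h0=np.median(H[D<18],0);h1=np.median(H[(D>38)&(D<43)],0)
    w=(h0-h1)*np.array([1,1,0]); m=((H@w>w@(h0+h1)/2)&(D<44)).astype(np.uint8)*255
    m=cv2.morphologyEx(cv2.morphologyEx(m,cv2.MORPH_CLOSE,np.ones((7,7))),cv2.MORPH_OPEN,np.ones((9,9)))
    e=cv2.fitEllipse(cv2.convexHull(max(cv2.findContours(m,0,2)[0],key=cv2.contourArea)))
    print(h0,h1,np.round(e[0],1),np.round(e[1],1),np.round(ray(im,e[0],.021)[:2],4))
for k,p,z in(('second',(198,142),.079),('largest',(217,267),.125),('smallest',(232,413),.059)):
    c,n=knob(im,p,10);print(k,c,n,ray(im,c,z)[:2])
E
```

```text
[ 18. 146. 212.] [ 14. 185. 199.] [381.   91.5] [65.  70.2] [0.6514 0.13  ]
[ 18. 146. 215.] [ 15. 185. 204.] [375.4 173.7] [61.  63.5] [0.648  0.0308]
[ 18. 146. 216.] [ 15. 184. 202.] [360.3 249. ] [55.8 58.8] [ 0.631  -0.0703]
[ 18. 146. 214.] [ 14. 185. 198.] [352.9 313.1] [51.1 56.1] [ 0.6227 -0.1655]
second [197.95275591 142.51181102] 127 [0.43967922 0.07054784]
largest [216.55284553 268.27642276] 123 [ 0.46234138 -0.06169062]
smallest [231.51470588 415.33823529] 68 [ 0.44802253 -0.30556263]
```

```bash
python3 -m crank '{"plan":[{"delta_pos":[-1.7,-3.6,0],"angular":[0,0,0],"claw":9.4},{"delta_pos":[-1.7,-3.6,0],"angular":[0,0,0],"claw":9.4},{"delta_pos":[-1.7,-3.6,1],"angular":[0,0,0],"claw":9.4},{"delta_pos":[0,0,3],"angular":[0,0,0],"claw":9.4},{"delta_pos":[0,0,3],"angular":[0,0,0],"claw":9.4},{"delta_pos":[0,0,3],"angular":[0,0,0],"claw":9.4},{"delta_pos":[0,0,1.5],"angular":[0,0,0],"claw":9.4},{"delta_pos":[0,0,0],"angular":[0,0,0],"claw":9.4}]}'
```

```text
clock: 4.37
tcp_pos: [0.4599, -0.058, 0.1862]
tool_rot: [-0.001, 0.709, 0.706, -0.002]
force: [-0.1, -0.5, 0.2]
finger_gap: 0.0938
finger_force: 0.0
```

```bash
python3 -m crank '{"plan":[{"delta_pos":[-0.4,0.2,2],"angular":[0,0,0],"claw":9.4},{"delta_pos":[0,0,3],"angular":[0,0,0],"claw":9.4},{"delta_pos":[0,0,3],"angular":[0,0,0],"claw":9.4},{"delta_pos":[0,0,3],"angular":[0,0,0],"claw":9.4},{"delta_pos":[0,0,1.6],"angular":[0,0,0],"claw":9.4},{"delta_pos":[0,0,0],"angular":[0,0,0],"claw":9.4}]}'
```

```text
clock: 4.87
tcp_pos: [0.4626, -0.0623, 0.0608]
tool_rot: [-0.001, 0.709, 0.706, -0.002]
force: [-0.3, 1.1, -0.5]
finger_gap: 0.0942
finger_force: 0.0
```

```bash
python3 -m crank '{"plan":[{"delta_pos":[0,0,0],"angular":[0,0,0],"claw":8},{"delta_pos":[0,0,0],"angular":[0,0,0],"claw":7.2},{"delta_pos":[0,0,0],"angular":[0,0,0],"claw":6.6},{"delta_pos":[0,0,0],"angular":[0,0,0],"claw":5},{"delta_pos":[0,0,0],"angular":[0,0,0],"claw":5},{"delta_pos":[0,0,0],"angular":[0,0,0],"claw":5},{"delta_pos":[0,0,0],"angular":[0,0,0],"claw":5},{"delta_pos":[0,0,0],"angular":[0,0,0],"claw":5}]}'
```

```text
clock: 5.53
tcp_pos: [0.4642, -0.0631, 0.0634]
tool_rot: [0.0, 0.709, 0.705, 0.001]
force: [-2.9, 0.8, 12.2]
finger_gap: 0.0647
finger_force: 29.9
```

```bash
python3 -m crank '{"plan":[{"delta_pos":[0,0,-0.5],"angular":[0,0,0],"claw":5},{"delta_pos":[0,0,-1.5],"angular":[0,0,0],"claw":5},{"delta_pos":[0,0,-2],"angular":[0,0,0],"claw":5},{"delta_pos":[0,0,-2],"angular":[0,0,0],"claw":5},{"delta_pos":[0,0,-1],"angular":[0,0,0],"claw":5},{"delta_pos":[0,0,0],"angular":[0,0,0],"claw":5},{"delta_pos":[0,0,0],"angular":[0,0,0],"claw":5}]}'; python3 - <<'E'
from wr import *
im=arm.get_image('scene');cv2.imwrite('pics/s1.png',cv2.resize(im['frame'][60:340,220:500],None,fx=2,fy=2)[:,:,::-1])
E
```

```text
clock: 6.12
tcp_pos: [0.4638, -0.0628, 0.1325]
tool_rot: [0.0, 0.709, 0.705, 0.001]
force: [-1.0, 0.2, -2.5]
finger_gap: 0.0648
finger_force: 29.9
```

View pics/s1.png

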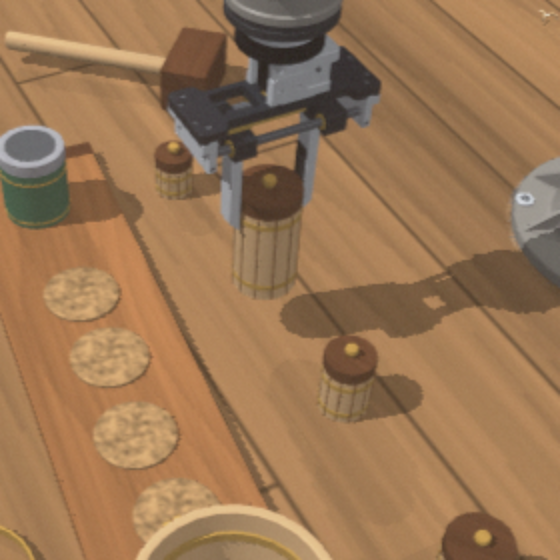

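The largest is held upright at about (265,190–290) in the crop and clear of the bench. Next, pad_1.

```bash
python3 -m crank '{"plan":[{"delta_pos":[1.5,1.5,0],"angular":[0,0,0],"claw":5},{"delta_pos":[2.7,2.6,0],"angular":[0,0,0],"claw":5},{"delta_pos":[2.7,2.6,0],"angular":[0,0,0],"claw":5},{"delta_pos":[2.7,2.6,0],"angular":[0,0,0],"claw":5},{"delta_pos":[2.7,2.6,0],"angular":[0,0,0],"claw":5},{"delta_pos":[2.7,2.6,0],"angular":[0,0,0],"claw":5},{"delta_pos":[2.7,2.6,0],"angular":[0,0,0],"claw":5},{"delta_pos":[1.5,1.5,0],"angular":[0,0,0],"claw":5},{"delta_pos":[0,0,0],"angular":[0,0,0],"claw":5},{"delta_pos":[0,0,0],"angular":[0,0,0],"claw":5}]}'
python3 - <<'E'
from wr import *
im=wrist(); s=arm.state();c,n=knob(im,proj(im,s['tcp_pos']+np.array([0,0,.0616])),20);print(c,n,ray(im,c,s['tcp_pos'][2]+.0616)[:2]-s['tcp_pos'][:2])
E
```

```text
clock: 7.0
tcp_pos: [0.6505, 0.1281, 0.13]
tool_rot: [-0.0, 0.709, 0.705, -0.002]
force: [0.1, -0.9, -2.1]
finger_gap: 0.065
finger_force: 29.9
[315.74807988 329.1781874 ] 651 [0.00083317 0.00230293]
```

```bash
python3 -m crank '{"plan":[{"delta_pos":[0,0,1],"angular":[0,0,0],"claw":5},{"delta_pos":[0,0,1.3],"angular":[0,0,0],"claw":5},{"delta_pos":[0,0,1],"angular":[0,0,0],"claw":5},{"delta_pos":[0,0,0.6],"angular":[0,0,0],"claw":5},{"delta_pos":[0,0,0.3],"angular":[0,0,0],"claw":5},{"delta_pos":[0,0,0.1],"angular":[0,0,0],"claw":5},{"delta_pos":[0,0,0],"angular":[0,0,0],"claw":5},{"delta_pos":[0,0,0],"angular":[0,0,0],"claw":5}]}'
```

```text
clock: 7.72
tcp_pos: [0.6512, 0.1276, 0.0899]
tool_rot: [0.0, 0.709, 0.705, 0.0]
force: [0.3, -0.1, -3.2]
finger_gap: 0.065
finger_force: 29.9
```

```bash
python3 -m crank '{"plan":[{"delta_pos":[0,0,0.15],"angular":[0,0,0],"claw":5},{"delta_pos":[0,0,0.15],"angular":[0,0,0],"claw":5},{"delta_pos":[0,0,0.1],"angular":[0,0,0],"claw":5},{"delta_pos":[0,0,0],"angular":[0,0,0],"claw":5},{"delta_pos":[0,0,0],"angular":[0,0,0],"claw":5}]}'
python3 -m crank '{"plan":[{"delta_pos":[0,0,0.1],"angular":[0,0,0],"claw":5},{"delta_pos":[0,0,0],"angular":[0,0,0],"claw":5},{"delta_pos":[0,0,0],"angular":[0,0,0],"claw":5}]}'
```

```text
clock: 8.13
tcp_pos: [0.6509, 0.1277, 0.0856]
tool_rot: [-0.0, 0.709, 0.705, -0.0]
force: [-0.6, 0.2, -1.9]
finger_gap: 0.0647
finger_force: 29.9
clock: 8.38
tcp_pos: [0.651, 0.1277, 0.0846]
tool_rot: [0.0, 0.709, 0.705, 0.0]
force: [0.1, 0.2, -1.7]
finger_gap: 0.0649
finger_force: 29.9
```

```bash
python3 -m crank '{"plan":[{"delta_pos":[0,0,0.1],"angular":[0,0,0],"claw":5},{"delta_pos":[0,0,0],"angular":[0,0,0],"claw":5},{"delta_pos":[0,0,0],"angular":[0,0,0],"claw":5}]}'
python3 -m crank '{"plan":[{"delta_pos":[0,0,0.1],"angular":[0,0,0],"claw":5},{"delta_pos":[0,0,0],"angular":[0,0,0],"claw":5},{"delta_pos":[0,0,0],"angular":[0,0,0],"claw":5}]}'
```

```text
clock: 8.63
tcp_pos: [0.6511, 0.1277, 0.0845]
tool_rot: [-0.0, 0.709, 0.705, 0.0]
force: [-4.8, 0.6, 12.3]
finger_gap: 0.0651
finger_force: 30.0
clock: 8.88
tcp_pos: [0.6506, 0.1277, 0.0841]
tool_rot: [-0.001, 0.709, 0.705, 0.0]
force: [-11.4, -0.6, 24.0]
finger_gap: 0.0648
finger_force: 30.1
```

```bash
python3 -m crank '{"plan":[{"delta_pos":[0,0,-0.15],"angular":[0,0,0],"claw":5},{"delta_pos":[0,0,0],"angular":[0,0,0],"claw":6.6},{"delta_pos":[0,0,0],"angular":[0,0,0],"claw":7},{"delta_pos":[0,0,0],"angular":[0,0,0],"claw":8},{"delta_pos":[0,0,0],"angular":[0,0,0],"claw":9.4},{"delta_pos":[0,0,-1],"angular":[0,0,0],"claw":9.4},{"delta_pos":[0,0,-3],"angular":[0,0,0],"claw":9.4},{"delta_pos":[0,0,-4],"angular":[0,0,0],"claw":9.4},{"delta_pos":[0,0,-4],"angular":[0,0,0],"claw":9.4},{"delta_pos":[0,0,-4],"angular":[0,0,0],"claw":9.4}]}'
python3 -m crank '{"plan":[{"delta_pos":[3.3,-2.3,0],"angular":[0,0,0],"claw":9.4},{"delta_pos":[3.5,-2.4,0],"angular":[0,0,0],"claw":9.4},{"delta_pos":[3.5,-3.4,0],"angular":[0,0,0],"claw":9.4},{"delta_pos":[3.5,-3.4,0],"angular":[0,0,0],"claw":9.4},{"delta_pos":[2,-3.4,0],"angular":[0,0,0],"claw":9.4},{"delta_pos":[1,-2.5,0],"angular":[0,0,0],"claw":9.4},{"delta_pos":[0,0,0],"angular":[0,0,0],"claw":9.4},{"delta_pos":[0,0,0],"angular":[0,0,0],"claw":9.4}]}'
python3 - <<'E'
from wr import *
im=wrist();cv2.imwrite('pics/w1.png',im['frame'][:,:,::-1])
for n in('top','scene'):
    t=arm.get_image(n);z=.146;c,m=knob(t,proj(t,[.650,.130,z]),9);print(n,m,None if c is None else ray(t,c,z)[:2])
c,m=knob(im,proj(im,[.464,.3035,.101]),12);print(c,m,ray(im,c,.101))
E
```

```text
clock: 9.72
tcp_pos: [0.6506, 0.1271, 0.2466]
tool_rot: [0.0, 0.709, 0.705, -0.0]
force: [0.8, 0.3, 0.7]
finger_gap: 0.0941
finger_force: 0.0
clock: 10.38
tcp_pos: [0.4872, 0.2868, 0.245]
tool_rot: [-0.0, 0.708, 0.706, 0.001]
force: [0.2, 0.2, -0.6]
finger_gap: 0.0939
finger_force: 0.0
top 36 [0.65035618 0.13112936]
scene 45 [0.65039    0.12648459]
[292.38095238 210.5       ] 168 [0.46564568 0.30256739 0.101     ]
```

View pics/w1.png

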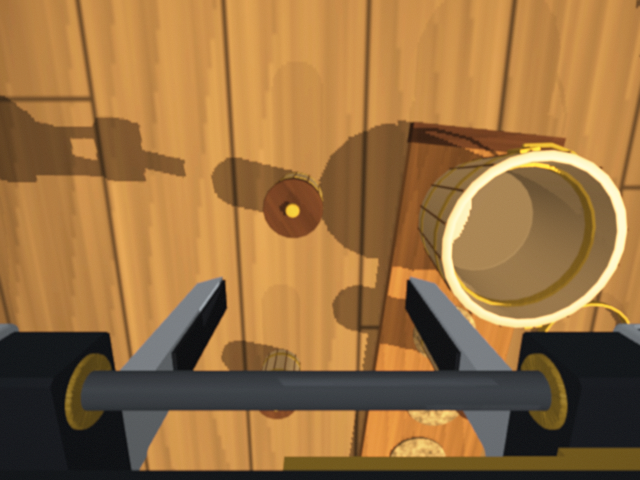

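The knob of the third is at (292,210), which matches the earlier estimates. The pail is clear to the right. The largest is centred on pad_1 to within about 1–2 mm.

```bash
python3 -m crank '{"plan":[{"delta_pos":[1.5,-2.2,0],"angular":[0,0,0],"claw":9.4},{"delta_pos":[0,0,3],"angular":[0,0,0],"claw":9.4},{"delta_pos":[0,0,3],"angular":[0,0,0],"claw":9.4},{"delta_pos":[0,0,2],"angular":[0,0,0],"claw":9.4},{"delta_pos":[0,0,0],"angular":[0,0,0],"claw":9.4},{"delta_pos":[0,0,0],"angular":[0,0,0],"claw":9.4}]}'
```

```text
clock: 11.03
tcp_pos: [0.467, 0.2997, 0.1639]
tool_rot: [0.0, 0.71, 0.704, -0.001]
force: [0.3, -0.0, 0.3]
finger_gap: 0.0938
finger_force: 0.0
```

```bash
python3 -m crank '{"plan":[{"delta_pos":[0.3,-0.2,2],"angular":[0,0,0],"claw":9.4},{"delta_pos":[0,0,3],"angular":[0,0,0],"claw":9.4},{"delta_pos":[0,0,3],"angular":[0,0,0],"claw":9.4},{"delta_pos":[0,0,2.5],"angular":[0,0,0],"claw":9.4},{"delta_pos":[0,0,1.2],"angular":[0,0,0],"claw":9.4},{"delta_pos":[0,0,0],"angular":[0,0,0],"claw":9},{"delta_pos":[0,0,0],"angular":[0,0,0],"claw":8}]}'
python3 -m crank '{"plan":[{"delta_pos":[0,0,0],"angular":[0,0,0],"claw":7},{"delta_pos":[0,0,0],"angular":[0,0,0],"claw":6.2},{"delta_pos":[0,0,0],"angular":[0,0,0],"claw":5.8},{"delta_pos":[0,0,0],"angular":[0,0,0],"claw":4.5},{"delta_pos":[0,0,0],"angular":[0,0,0],"claw":4.5},{"delta_pos":[0,0,0],"angular":[0,0,0],"claw":4.5},{"delta_pos":[0,0,0],"angular":[0,0,0],"claw":4.5}]}'
```

```text
clock: 11.62
tcp_pos: [0.4654, 0.304, 0.0483]
tool_rot: [0.0, 0.71, 0.705, 0.0]
force: [0.5, -0.0, 0.2]
finger_gap: 0.0865
finger_force: 0.0
clock: 12.2
tcp_pos: [0.4646, 0.3043, 0.0478]
tool_rot: [-0.0, 0.709, 0.705, 0.0]
force: [0.2, 0.2, 9.0]
finger_gap: 0.0574
finger_force: 30.0
```

```bash
python3 -m crank '{"plan":[{"delta_pos":[0,0,-0.5],"angular":[0,0,0],"claw":4.5},{"delta_pos":[0,0,-2],"angular":[0,0,0],"claw":4.5},{"delta_pos":[0,0,-3.5],"angular":[0,0,0],"claw":4.5},{"delta_pos":[0,0,-4],"angular":[0,0,0],"claw":4.5},{"delta_pos":[0,0,-4],"angular":[0,0,0],"claw":4.5},{"delta_pos":[0,0,-3],"angular":[0,0,0],"claw":4.5},{"delta_pos":[0,0,-1],"angular":[0,0,0],"claw":4.5},{"delta_pos":[0,0,0],"angular":[0,0,0],"claw":4.5}]}'
```

```text
clock: 12.87
tcp_pos: [0.4653, 0.3046, 0.2297]
tool_rot: [-0.0, 0.709, 0.705, 0.002]
force: [-0.1, 0.3, -2.4]
finger_gap: 0.0578
finger_force: 30.0
```

```bash
python3 -m crank '{"plan":[{"delta_pos":[-1.7,1.1,0],"angular":[0,0,0],"claw":4.5},{"delta_pos":[-3,2,0],"angular":[0,0,0],"claw":4.5},{"delta_pos":[-3,2,0],"angular":[0,0,0],"claw":4.5},{"delta_pos":[-3,2,0],"angular":[0,0,0],"claw":4.5},{"delta_pos":[-3,2,0],"angular":[0,0,0],"claw":4.5},{"delta_pos":[-3,2,0],"angular":[0,0,0],"claw":4.5},{"delta_pos":[-3,2,0],"angular":[0,0,0],"claw":4.5},{"delta_pos":[-3,2,0],"angular":[0,0,0],"claw":4.5},{"delta_pos":[-3,2,0],"angular":[0,0,0],"claw":4.5},{"delta_pos":[-1.7,1.1,0],"angular":[0,0,0],"claw":4.5}]}'
python3 -m crank '{"plan":[{"delta_pos":[0,0,0],"angular":[0,0,0],"claw":4.5},{"delta_pos":[0,0,0],"angular":[0,0,0],"claw":4.5}]}'
python3 - <<'E'
from wr import *
im=wrist(); s=arm.state();dz=.101-.0478;c,n=knob(im,proj(im,s['tcp_pos']+np.array([0,0,dz])),20);print(c,n,ray(im,c,s['tcp_pos'][2]+dz)[:2]-s['tcp_pos'][:2])
E
```

```text
clock: 13.7
tcp_pos: [0.6452, 0.0246, 0.225]
tool_rot: [0.0, 0.71, 0.704, -0.001]
force: [-0.5, 0.2, -0.2]
finger_gap: 0.058
finger_force: 30.0
clock: 13.87
tcp_pos: [0.6441, 0.0272, 0.2249]
tool_rot: [-0.0, 0.71, 0.704, -0.001]
force: [-0.7, -0.0, -1.2]
finger_gap: 0.0578
finger_force: 30.0
[314.5786802  325.18443316] 591 [ 0.00011239 -0.00305279]
```

```bash
python3 -m crank '{"plan":[{"delta_pos":[0.6,0.3,1],"angular":[0,0,0],"claw":4.5},{"delta_pos":[0,0,3],"angular":[0,0,0],"claw":4.5},{"delta_pos":[0,0,3.5],"angular":[0,0,0],"claw":4.5},{"delta_pos":[0,0,3],"angular":[0,0,0],"claw":4.5},{"delta_pos":[0,0,2],"angular":[0,0,0],"claw":4.5},{"delta_pos":[0,0,1],"angular":[0,0,0],"claw":4.5},{"delta_pos":[0,0,0.5],"angular":[0,0,0],"claw":4.5},{"delta_pos":[0,0,0],"angular":[0,0,0],"claw":4.5},{"delta_pos":[0,0,0],"angular":[0,0,0],"claw":4.5}]}'
```

```text
clock: 14.67
tcp_pos: [0.6482, 0.0353, 0.0879]
tool_rot: [0.0, 0.709, 0.705, 0.0]
force: [0.3, -0.1, -0.6]
finger_gap: 0.0574
finger_force: 30.0
```

```bash
python3 -m crank '{"plan":[{"delta_pos":[-0.15,-0.1,0.6],"angular":[0,0,0],"claw":4.5},{"delta_pos":[0,0,0.5],"angular":[0,0,0],"claw":4.5},{"delta_pos":[0,0,0.3],"angular":[0,0,0],"claw":4.5},{"delta_pos":[0,0,0.1],"angular":[0,0,0],"claw":4.5},{"delta_pos":[0,0,0.1],"angular":[0,0,0],"claw":4.5},{"delta_pos":[0,0,0.1],"angular":[0,0,0],"claw":4.5},{"delta_pos":[0,0,0],"angular":[0,0,0],"claw":4.5},{"delta_pos":[0,0,0],"angular":[0,0,0],"claw":4.5}]}'
```

```text
clock: 15.33
tcp_pos: [0.6468, 0.0333, 0.0701]
tool_rot: [0.0, 0.709, 0.705, 0.0]
force: [-0.3, -0.2, -1.3]
finger_gap: 0.0573
finger_force: 30.0
```

```bash
python3 -m crank '{"plan":[{"delta_pos":[0,0,0.1],"angular":[0,0,0],"claw":4.5},{"delta_pos":[0,0,0.07],"angular":[0,0,0],"claw":4.5},{"delta_pos":[0,0,0],"angular":[0,0,0],"claw":4.5},{"delta_pos":[0,0,0],"angular":[0,0,0],"claw":4.5}]}'
```

```text
clock: 15.67
tcp_pos: [0.6469, 0.0332, 0.0688]
tool_rot: [0.0, 0.709, 0.705, 0.0]
force: [-1.8, -0.4, 5.9]
finger_gap: 0.0577
finger_force: 30.0
```

```bash
python3 -m crank '{"plan":[{"delta_pos":[0,0,0],"angular":[0,0,0],"claw":5.8},{"delta_pos":[0,0,0],"angular":[0,0,0],"claw":6.5},{"delta_pos":[0,0,0],"angular":[0,0,0],"claw":8},{"delta_pos":[0,0,0],"angular":[0,0,0],"claw":9.4},{"delta_pos":[0,0,-1],"angular":[0,0,0],"claw":9.4},{"delta_pos":[0,0,-3],"angular":[0,0,0],"claw":9.4},{"delta_pos":[0,0,-4],"angular":[0,0,0],"claw":9.4},{"delta_pos":[0,0,-4],"angular":[0,0,0],"claw":9.4},{"delta_pos":[0,-2,-2],"angular":[0,0,0],"claw":9.4},{"delta_pos":[0.6,-3.5,0],"angular":[0,0,0],"claw":9.4}]}'
python3 -m crank '{"plan":[{"delta_pos":[0.7,-3.5,0],"angular":[0,0,0],"claw":9.4},{"delta_pos":[0.7,-3.5,0],"angular":[0,0,0],"claw":9.4},{"delta_pos":[0.7,-3.5,0],"angular":[0,0,0],"claw":9.4},{"delta_pos":[0.7,-3,0],"angular":[0,0,0],"claw":9.4},{"delta_pos":[0,-1.5,1],"angular":[0,0,0],"claw":9.4},{"delta_pos":[0,0,3],"angular":[0,0,0],"claw":9.4},{"delta_pos":[0,0,2],"angular":[0,0,0],"claw":9.4},{"delta_pos":[0,0,0],"angular":[0,0,0],"claw":9.4},{"delta_pos":[0,0,0],"angular":[0,0,0],"claw":9.4}]}'
python3 - <<'E'
from wr import *
for n in('top','scene'):
    t=arm.get_image(n)
    for z,p in((.146,(.65,.13)),(.122,(.647,.031))):
        c,m=knob(t,proj(t,[*p,z]),9);print(n,m,None if c is None else ray(t,c,z)[:2])
E
```

```text
clock: 16.5
tcp_pos: [0.5953, 0.0381, 0.2133]
tool_rot: [0.003, 0.71, 0.704, 0.003]
force: [0.5, 0.4, 0.5]
finger_gap: 0.0944
finger_force: 0.0
clock: 17.25
tcp_pos: [0.4417, 0.068, 0.1487]
tool_rot: [0.0, 0.71, 0.705, -0.001]
force: [-0.3, 0.2, 0.6]
finger_gap: 0.0935
finger_force: 0.0
top 34 [0.65052813 0.13112034]
top 31 [0.6476161  0.03322494]
scene 43 [0.65040225 0.12642119]
scene 36 [0.64774057 0.02899167]
```

```bash
python3 -m crank '{"plan":[{"delta_pos":[0.2,-0.2,2],"angular":[0,0,0],"claw":9.4},{"delta_pos":[0,0,3],"angular":[0,0,0],"claw":9.4},{"delta_pos":[0,0,3],"angular":[0,0,0],"claw":9.4},{"delta_pos":[0,0,2.2],"angular":[0,0,0],"claw":9.4},{"delta_pos":[0,0,1],"angular":[0,0,0],"claw":9.4},{"delta_pos":[0,0,0],"angular":[0,0,0],"claw":9},{"delta_pos":[0,0,0],"angular":[0,0,0],"claw":8}]}'
python3 -m crank '{"plan":[{"delta_pos":[0,0,0],"angular":[0,0,0],"claw":7},{"delta_pos":[0,0,0],"angular":[0,0,0],"claw":6},{"delta_pos":[0,0,0],"angular":[0,0,0],"claw":5.4},{"delta_pos":[0,0,0],"angular":[0,0,0],"claw":5},{"delta_pos":[0,0,0],"angular":[0,0,0],"claw":4},{"delta_pos":[0,0,0],"angular":[0,0,0],"claw":4},{"delta_pos":[0,0,0],"angular":[0,0,0],"claw":4},{"delta_pos":[0,0,0],"angular":[0,0,0],"claw":4}]}'
```

```text
clock: 17.93
tcp_pos: [0.4406, 0.0704, 0.0373]
tool_rot: [0.0, 0.709, 0.705, 0.0]
force: [0.3, -0.6, -0.1]
finger_gap: 0.0866
finger_force: 0.0
clock: 18.6
tcp_pos: [0.4401, 0.0707, 0.0367]
tool_rot: [-0.0, 0.709, 0.705, 0.0]
force: [-2.5, 0.6, 8.7]
finger_gap: 0.0502
finger_force: 30.0
```

```bash
python3 -m crank '{"plan":[{"delta_pos":[0,0,-0.5],"angular":[0,0,0],"claw":4},{"delta_pos":[0,0,-2],"angular":[0,0,0],"claw":4},{"delta_pos":[0,0,-3],"angular":[0,0,0],"claw":4},{"delta_pos":[0,0,-3],"angular":[0,0,0],"claw":4},{"delta_pos":[-1,1.3,-0.5],"angular":[0,0,0],"claw":4},{"delta_pos":[-2.2,3,0],"angular":[0,0,0],"claw":4},{"delta_pos":[-2.2,3,0],"angular":[0,0,0],"claw":4},{"delta_pos":[-2.2,3,0],"angular":[0,0,0],"claw":4},{"delta_pos":[-2.2,3,0],"angular":[0,0,0],"claw":4},{"delta_pos":[-2.2,3,0],"angular":[0,0,0],"claw":4}]}'
python3 -m crank '{"plan":[{"delta_pos":[-2,2,0],"angular":[0,0,0],"claw":4},{"delta_pos":[0,0.5,0],"angular":[0,0,0],"claw":4},{"delta_pos":[0,0,0],"angular":[0,0,0],"claw":4},{"delta_pos":[0,0,0],"angular":[0,0,0],"claw":4}]}'
python3 - <<'E'
from wr import *
im=wrist(); s=arm.state();dz=.079-.0367;c,n=knob(im,proj(im,s['tcp_pos']+np.array([0,0,dz])),20);print(c,n,ray(im,c,s['tcp_pos'][2]+dz)[:2]-s['tcp_pos'][:2])
E
```

```text
clock: 19.43
tcp_pos: [0.6032, -0.0515, 0.1263]
tool_rot: [-0.0, 0.709, 0.705, -0.0]
force: [-0.2, 0.7, -0.8]
finger_gap: 0.0504
finger_force: 30.0
clock: 19.77
tcp_pos: [0.6264, -0.0705, 0.1261]
tool_rot: [-0.0, 0.709, 0.705, -0.0]
force: [-0.8, -0.2, -1.1]
finger_gap: 0.0505
finger_force: 30.0
[314.96911197 312.7953668 ] 518 [ 0.00013517 -0.00163173]
```

```bash
python3 -m crank '{"plan":[{"delta_pos":[0.1,0.4,1],"angular":[0,0,0],"claw":4},{"delta_pos":[0,0,2],"angular":[0,0,0],"claw":4},{"delta_pos":[0,0,1.7],"angular":[0,0,0],"claw":4},{"delta_pos":[0,0,0.9],"angular":[0,0,0],"claw":4},{"delta_pos":[0,0,0.4],"angular":[0,0,0],"claw":4},{"delta_pos":[0,0,0.1],"angular":[0,0,0],"claw":4},{"delta_pos":[0,0,0],"angular":[0,0,0],"claw":4},{"delta_pos":[0,0,0],"angular":[0,0,0],"claw":4}]}'
```

```text
clock: 20.48
tcp_pos: [0.6315, -0.0696, 0.0662]
tool_rot: [0.0, 0.709, 0.705, 0.0]
force: [0.7, -0.4, -1.0]
finger_gap: 0.0504
finger_force: 30.0
```

Contact is expected at 0.0577, so there is 8.5 mm left to go.

```bash
python3 -m crank '{"plan":[{"delta_pos":[0,0,0.3],"angular":[0,0,0],"claw":4},{"delta_pos":[0,0,0.2],"angular":[0,0,0],"claw":4},{"delta_pos":[0,0,0.1],"angular":[0,0,0],"claw":4},{"delta_pos":[0,0,0.1],"angular":[0,0,0],"claw":4},{"delta_pos":[0,0,0.1],"angular":[0,0,0],"claw":4},{"delta_pos":[0,0,0],"angular":[0,0,0],"claw":4},{"delta_pos":[0,0,0],"angular":[0,0,0],"claw":4}]}'
python3 -m crank '{"plan":[{"delta_pos":[0,0,0.1],"angular":[0,0,0],"claw":4},{"delta_pos":[0,0,0],"angular":[0,0,0],"claw":4},{"delta_pos":[0,0,0],"angular":[0,0,0],"claw":4}]}'
```

```text
clock: 21.07
tcp_pos: [0.6311, -0.0697, 0.0578]
tool_rot: [-0.0, 0.709, 0.705, 0.0]
force: [-2.5, 0.2, 5.9]
finger_gap: 0.0506
finger_force: 30.0
clock: 21.32
tcp_pos: [0.6312, -0.0698, 0.0577]
tool_rot: [-0.0, 0.709, 0.705, 0.0]
force: [-8.1, 2.2, 22.8]
finger_gap: 0.0502
finger_force: 30.1
```

```bash
python3 -m crank '{"plan":[{"delta_pos":[0,0,-0.15],"angular":[0,0,0],"claw":4},{"delta_pos":[0,0,0],"angular":[0,0,0],"claw":5.2},{"delta_pos":[0,0,0],"angular":[0,0,0],"claw":6},{"delta_pos":[0,0,0],"angular":[0,0,0],"claw":7.5},{"delta_pos":[0,0,0],"angular":[0,0,0],"claw":9.4},{"delta_pos":[0,0,-1],"angular":[0,0,0],"claw":9.4},{"delta_pos":[0,0,-3],"angular":[0,0,0],"claw":9.4},{"delta_pos":[0,0,-4],"angular":[0,0,0],"claw":9.4},{"delta_pos":[0,0,-4],"angular":[0,0,0],"claw":9.4},{"delta_pos":[-2,-1.5,-1],"angular":[0,0,0],"claw":9.4}]}'
python3 -m crank '{"plan":[{"delta_pos":[-3.1,-2.4,0],"angular":[0,0,0],"claw":9.4},{"delta_pos":[-3.1,-2.4,0],"angular":[0,0,0],"claw":9.4},{"delta_pos":[-3.1,-2.4,0],"angular":[0,0,0],"claw":9.4},{"delta_pos":[-3.1,-2.4,0],"angular":[0,0,0],"claw":9.4},{"delta_pos":[-3.1,-2.4,0],"angular":[0,0,0],"claw":9.4},{"delta_pos":[-3.1,-2.4,0],"angular":[0,0,0],"claw":9.4},{"delta_pos":[-2.5,-2,1],"angular":[0,0,0],"claw":9.4},{"delta_pos":[0,0,3],"angular":[0,0,0],"claw":9.4},{"delta_pos":[0,0,0],"angular":[0,0,0],"claw":9.4},{"delta_pos":[0,0,0],"angular":[0,0,0],"claw":9.4}]}'
python3 - <<'E'
from wr import *
for n in('top','scene'):
    t=arm.get_image(n)
    for z,p in((.146,(.65,.13)),(.122,(.647,.031)),(.1,(.631,-.07)),(.059,(.448,-.306))):
        c,m=knob(t,proj(t,[*p,z]),9);print(n,m,None if c is None else ray(t,c,z)[:2])
E
```

```text
clock: 22.15
tcp_pos: [0.6201, -0.0868, 0.1937]
tool_rot: [0.002, 0.708, 0.706, 0.003]
force: [1.0, -0.9, 0.3]
finger_gap: 0.0935
finger_force: 0.0
clock: 22.98
tcp_pos: [0.45, -0.2994, 0.1479]
tool_rot: [-0.001, 0.71, 0.705, -0.0]
force: [0.9, 0.2, 0.2]
finger_gap: 0.094
finger_force: 0.0
top 35 [0.65044386 0.13096308]
top 32 [0.64776075 0.0333538 ]
top 33 [ 0.63144179 -0.06968371]
top 38 [ 0.4489809  -0.30573603]
scene 43 [0.65040225 0.12642119]
scene 35 [0.64794134 0.02906121]
scene 29 [ 0.63148911 -0.07398897]
scene 17 [ 0.44862905 -0.30820679]
```

```bash
python3 -m crank '{"plan":[{"delta_pos":[-0.65,-0.1,2],"angular":[0,0,0],"claw":9.4},{"delta_pos":[0,0,3],"angular":[0,0,0],"claw":9.4},{"delta_pos":[0,0,2.5],"angular":[0,0,0],"claw":9.4},{"delta_pos":[0,0,1],"angular":[0,0,0],"claw":9.4},{"delta_pos":[0,0,0],"angular":[0,0,0],"claw":9.4},{"delta_pos":[0,0,0],"angular":[0,0,0],"claw":8.5}]}'
```

```text
clock: 23.58
tcp_pos: [0.4503, -0.3061, 0.0639]
tool_rot: [0.0, 0.709, 0.705, -0.0]
force: [0.8, 0.1, 0.7]
finger_gap: 0.0905
finger_force: 0.0
```

```bash
python3 -m crank '{"plan":[{"delta_pos":[0,-0.15,1.5],"angular":[0,0,0],"claw":8.5},{"delta_pos":[0,0,1.8],"angular":[0,0,0],"claw":8.5},{"delta_pos":[0,0,1],"angular":[0,0,0],"claw":8.5},{"delta_pos":[0,0,0.2],"angular":[0,0,0],"claw":8.5},{"delta_pos":[0,0,0],"angular":[0,0,0],"claw":8},{"delta_pos":[0,0,0],"angular":[0,0,0],"claw":7}]}'
python3 -m crank '{"plan":[{"delta_pos":[0,0,0],"angular":[0,0,0],"claw":6},{"delta_pos":[0,0,0],"angular":[0,0,0],"claw":5.2},{"delta_pos":[0,0,0],"angular":[0,0,0],"claw":4.7},{"delta_pos":[0,0,0],"angular":[0,0,0],"claw":4.3},{"delta_pos":[0,0,0],"angular":[0,0,0],"claw":3.3},{"delta_pos":[0,0,0],"angular":[0,0,0],"claw":3.3},{"delta_pos":[0,0,0],"angular":[0,0,0],"claw":3.3},{"delta_pos":[0,0,0],"angular":[0,0,0],"claw":3.3}]}'
```

```text
clock: 24.08
tcp_pos: [0.4487, -0.3064, 0.0189]
tool_rot: [0.001, 0.709, 0.705, 0.0]
force: [-0.1, 0.4, 0.9]
finger_gap: 0.0766
finger_force: 0.0
clock: 24.75
tcp_pos: [0.4482, -0.3061, 0.018]
tool_rot: [0.0, 0.709, 0.705, 0.0]
force: [-0.7, 0.9, 4.0]
finger_gap: 0.0429
finger_force: 30.0
```

```bash
python3 -m crank '{"plan":[{"delta_pos":[0,0,-0.5],"angular":[0,0,0],"claw":3.3},{"delta_pos":[0,0,-2],"angular":[0,0,0],"claw":3.3},{"delta_pos":[0,0,-3.5],"angular":[0,0,0],"claw":3.3},{"delta_pos":[0,0,-3.5],"angular":[0,0,0],"claw":3.3},{"delta_pos":[1,1.2,-1],"angular":[0,0,0],"claw":3.3},{"delta_pos":[2.4,2.9,0],"angular":[0,0,0],"claw":3.3},{"delta_pos":[2.4,2.9,0],"angular":[0,0,0],"claw":3.3},{"delta_pos":[2.4,2.9,0],"angular":[0,0,0],"claw":3.3},{"delta_pos":[2.4,2.9,0],"angular":[0,0,0],"claw":3.3},{"delta_pos":[2.4,2.9,0],"angular":[0,0,0],"claw":3.3}]}'
python3 -m crank '{"plan":[{"delta_pos":[1,1.7,0],"angular":[0,0,0],"claw":3.3},{"delta_pos":[0,0,0],"angular":[0,0,0],"claw":3.3},{"delta_pos":[0,0,0],"angular":[0,0,0],"claw":3.3}]}'
python3 - <<'E'
from wr import *
im=wrist(); s=arm.state();dz=.059-.018;c,n=knob(im,proj(im,s['tcp_pos']+np.array([0,0,dz])),20);print(c,n,ray(im,c,s['tcp_pos'][2]+dz)[:2]-s['tcp_pos'][:2])
E
```

```text
clock: 25.58
tcp_pos: [0.607, -0.1754, 0.1232]
tool_rot: [-0.0, 0.709, 0.705, 0.0]
force: [0.3, -1.6, -0.0]
finger_gap: 0.0434
finger_force: 30.0
clock: 25.83
tcp_pos: [0.6233, -0.1664, 0.1225]
tool_rot: [-0.0, 0.709, 0.706, -0.001]
force: [-0.8, -0.9, -0.5]
finger_gap: 0.0431
finger_force: 30.0
[314.98797595 305.96793587] 499 [0.00079336 0.00303284]
```

```bash
python3 -m crank '{"plan":[{"delta_pos":[-0.15,0,1],"angular":[0,0,0],"claw":3.3},{"delta_pos":[0,0,2.5],"angular":[0,0,0],"claw":3.3},{"delta_pos":[0,0,2.3],"angular":[0,0,0],"claw":3.3},{"delta_pos":[0,0,1],"angular":[0,0,0],"claw":3.3},{"delta_pos":[0,0,0.4],"angular":[0,0,0],"claw":3.3},{"delta_pos":[0,0,0.1],"angular":[0,0,0],"claw":3.3},{"delta_pos":[0,0,0],"angular":[0,0,0],"claw":3.3},{"delta_pos":[0,0,0],"angular":[0,0,0],"claw":3.3}]}'
```

```text
clock: 26.55
tcp_pos: [0.6235, -0.169, 0.051]
tool_rot: [0.001, 0.709, 0.705, 0.0]
force: [0.1, 0.0, -0.8]
finger_gap: 0.0434
finger_force: 30.0
```

```bash
python3 -m crank '{"plan":[{"delta_pos":[0.1,-0.1,0.4],"angular":[0,0,0],"claw":3.3},{"delta_pos":[0,0,0.3],"angular":[0,0,0],"claw":3.3},{"delta_pos":[0,0,0.2],"angular":[0,0,0],"claw":3.3},{"delta_pos":[0,0,0.1],"angular":[0,0,0],"claw":3.3},{"delta_pos":[0,0,0.1],"angular":[0,0,0],"claw":3.3},{"delta_pos":[0,0,0],"angular":[0,0,0],"claw":3.3},{"delta_pos":[0,0,0],"angular":[0,0,0],"claw":3.3}]}'
python3 -m crank '{"plan":[{"delta_pos":[0,0,0.1],"angular":[0,0,0],"claw":3.3},{"delta_pos":[0,0,0],"angular":[0,0,0],"claw":3.3},{"delta_pos":[0,0,0],"angular":[0,0,0],"claw":3.3}]}'
```

```text
clock: 27.13
tcp_pos: [0.6219, -0.1676, 0.0391]
tool_rot: [-0.0, 0.709, 0.705, 0.0]
force: [-1.6, 0.7, 4.7]
finger_gap: 0.0432
finger_force: 30.0
clock: 27.38
tcp_pos: [0.622, -0.1676, 0.039]
tool_rot: [-0.0, 0.709, 0.705, 0.0]
force: [-8.5, 3.9, 20.4]
finger_gap: 0.0435
finger_force: 30.0
```

Contact, so release and retreat, then verify.

```bash
python3 -m crank '{"plan":[{"delta_pos":[0,0,-0.15],"angular":[0,0,0],"claw":3.3},{"delta_pos":[0,0,0],"angular":[0,0,0],"claw":4.5},{"delta_pos":[0,0,0],"angular":[0,0,0],"claw":5.5},{"delta_pos":[0,0,0],"angular":[0,0,0],"claw":7},{"delta_pos":[0,0,0],"angular":[0,0,0],"claw":8.5},{"delta_pos":[0,0,-1],"angular":[0,0,0],"claw":8.5},{"delta_pos":[0,0,-3],"angular":[0,0,0],"claw":8.5},{"delta_pos":[0,0,-4],"angular":[0,0,0],"claw":8.5},{"delta_pos":[0,0,-4],"angular":[0,0,0],"claw":8.5},{"delta_pos":[0,-2,-3],"angular":[0,0,0],"claw":8.5}]}'
python3 -m crank '{"plan":[{"delta_pos":[0,-3,-2],"angular":[0,0,0],"claw":8.5},{"delta_pos":[0,-3,0],"angular":[0,0,0],"claw":8.5},{"delta_pos":[0,-3,0],"angular":[0,0,0],"claw":8.5},{"delta_pos":[0,-3,0],"angular":[0,0,0],"claw":8.5},{"delta_pos":[0,0,0],"angular":[0,0,0],"claw":8.5},{"delta_pos":[0,0,0],"angular":[0,0,0],"claw":8.5}]}'
python3 - <<'E'
from wr import *
for n in('top','scene'):
    t=arm.get_image(n)
    for z,p in((.146,(.65,.13)),(.122,(.647,.031)),(.1,(.631,-.07)),(.08,(.622,-.166))):
        c,m=knob(t,proj(t,[*p,z]),9);print(n,m,None if c is None else ray(t,c,z)[:2])
cv2.imwrite('pics/end.png',t['frame'][:,:,::-1])
E
```

```text
clock: 28.22
tcp_pos: [0.6045, -0.1675, 0.1929]
tool_rot: [0.001, 0.709, 0.705, 0.0]
force: [-0.6, 0.6, -0.1]
finger_gap: 0.0853
finger_force: 0.0
clock: 28.72
tcp_pos: [0.4812, -0.1665, 0.2103]
tool_rot: [-0.0, 0.709, 0.705, 0.001]
force: [-0.1, 0.6, -0.4]
finger_gap: 0.0852
finger_force: 0.0
top 36 [0.65035618 0.13112936]
top 36 [0.64761813 0.03334986]
top 34 [ 0.6313644 -0.069511 ]
top 34 [ 0.62289473 -0.16441051]
scene 43 [0.65040225 0.12642119]
scene 34 [0.64776235 0.02901926]
scene 29 [ 0.63148911 -0.07398897]
scene 77 [ 0.61718677 -0.17925405]
```

View pics/end.png

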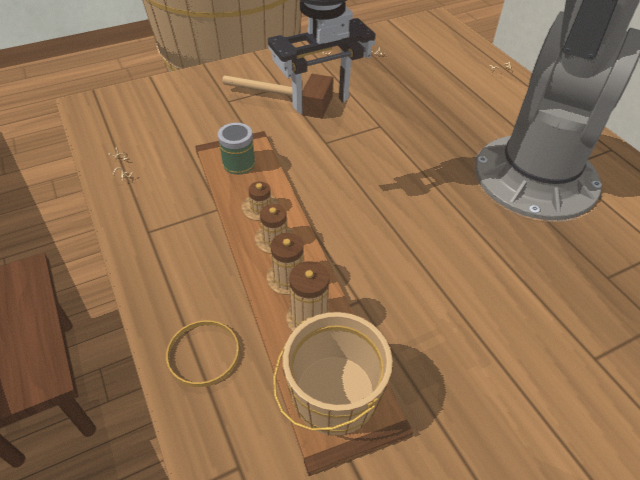

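All four canisters stand upright, with knobs at (259,187), (273,211), (287,243) and (309,274). They are centred on their pads to within about 2 mm, and the pail and tin have not moved.

```bash
python3 -c "
from rig import arm
print(arm.hand_in())"
```

```text
the job is handed in; nothing more can be done
None
```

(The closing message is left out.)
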